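# Tip the stir bars out under the low shelf

### The job

Three white stir bars have drained in the tall metal beaker. Tip all three out into the yellow tray, which stays where it is under the low wire shelf, then stand the empty beaker upright with its whole foot on the blue pad, setting it down rather than dropping it. Do not knock the shelf, and leave the tray and the other things on the bench where they stand.

Things in the scene. Friction and masses are not known exactly. Their poses are not given: they have to be found in the camera images.
- shelf: Fixed low shelf of bright wire on four posts, 200 mm deep (x) by 1060 mm wide (y), posts 25 mm in diameter at the corners. Everything of the shelf except the posts and their 34 mm feet is higher than 255 mm above the bench; wires and stock reach 370 mm. Open on all sides below. Origin on the bench under its centre; x points away from the robot, never turned.
- shelf_front (a point): Middle of the lower edge of the shelf's front rail (the side nearest the robot), 255 mm above the bench: what is taken under the shelf must pass below this height.
- tray: Loose yellow plastic tray under the shelf, 160 mm (x) by 240 mm (y) outside, walls 3 mm thick, rim 36 mm above the bench, a bead on the rim 3 mm higher and wider. Its origin is the centre of its underside, z up.
- pad: Blue absorbent pad fixed flat on the bench, 150 mm square, upper face 3 to 4 mm above the bench. Origin on the bench under its centre, x and y along its sides.
- beaker: Tall open metal beaker, light grey, 140 mm high, outside diameter 60 mm at the foot widening evenly to 66 mm at the rim, wall 2.5 mm, floor 3 mm thick, 140 to 220 g, no handle or lip. It stands upright on the bench in front of the shelf, on the left or on the right of the tray, with the pad on the other side. Origin is the centre of the underside, z along its axis towards the mouth. It is plain round, so its yaw does not matter.
- beaker_rim (a point): Centre of the beaker's mouth, 140 mm above its origin.
- bar0: White octagonal stir bar, 38 mm long, 9.5 mm across, about 12 g, lying at the bottom of the beaker with the two others. Slick coating (friction about 0.12): it begins to slide out when the mouth points some 8 degrees below level and is out at 15 to 20 degrees. Origin at its middle, x along its length.
- bar1: White octagonal stir bar, 38 mm long, 9.5 mm across, about 12 g, lying at the bottom of the beaker with the two others. Slick coating (friction about 0.12): it begins to slide out when the mouth points some 8 degrees below level and is out at 15 to 20 degrees. Origin at its middle, x along its length.
- bar2: White octagonal stir bar, 38 mm long, 9.5 mm across, about 12 g, lying at the bottom of the beaker with the two others. Slick coating (friction about 0.12): it begins to slide out when the mouth points some 8 degrees below level and is out at 15 to 20 degrees. Origin at its middle, x along its length.
- amber_bottle: Bystander: small amber bottle with a black cap, 48 mm in diameter, 100 mm high, under the shelf to the left of the tray. Its origin is the centre of its underside, z up.
- stain_jar: Bystander: white square jar with a red lid, 54 mm square, 91 mm high, under the shelf to the right of the tray. Its origin is the centre of its underside, z up.
- oil_bottle: Bystander: little white dropper bottle with a red cap, 32 mm in diameter, 62 mm high, in front of the tray, to its left or right. Its origin is the centre of its underside, z up.
- slide_box: Bystander: flat green slide box, 90 by 180 mm, 32 mm high, nearest the robot. Its origin is the centre of its underside, z up.
- timer: Bystander: white square timer, 65 mm square, 25 mm high, in front of the tray. Its origin is the centre of its underside, z up.
Things that resemble listed ones, but are neither listed nor needed, are in the scene too. Leave any purple look-alike of the beaker alone.

How it is judged (in metres and radians):
On the way, in this order (a step that is already met when the one before it is completed fails the run):
1. the beaker is tipped past level under the shelf with its mouth over the tray (angle between beaker's own z axis and vertical above 1.62 rad and x of beaker_rim in the frame of tray between -0.095 and 0.095 m and y of beaker_rim in the frame of tray between -0.135 and 0.135 m), for 0.1 s.
2. all three bars are in the tray while the beaker is still held (x of bar0 in the frame of tray between -0.078 and 0.078 m and y of bar0 in the frame of tray between -0.118 and 0.118 m and z of each of bar0, bar1, bar2 in the frame of tray below 0.036 m and x of bar1 in the frame of tray between -0.078 and 0.078 m and y of bar1 in the frame of tray between -0.118 and 0.118 m and x of bar2 in the frame of tray between -0.078 and 0.078 m and y of bar2 in the frame of tray between -0.118 and 0.118 m and contact force between the fingers and beaker above 0.5 N), for 0.1 s.
At the end, for the whole second after the job is handed in: All three bars lie at rest inside the tray, below its rim; the empty beaker stands upright (within 0.1 rad) and still on the pad, its axis within 50 mm of the pad's centre along both of the pad's sides, let go; the tray is within 30 mm of where it began (x of bar0 in the frame of tray between -0.078 and 0.078 m and y of bar0 in the frame of tray between -0.118 and 0.118 m and z of each of bar0, bar1, bar2 in the frame of tray below 0.036 m and x of bar1 in the frame of tray between -0.078 and 0.078 m and y of bar1 in the frame of tray between -0.118 and 0.118 m and x of bar2 in the frame of tray between -0.078 and 0.078 m and y of bar2 in the frame of tray between -0.118 and 0.118 m and linear speed of each of bar0, bar1, bar2 below 0.03 m/s and x of beaker in the frame of pad between -0.05 and 0.05 m and y of beaker in the frame of pad between -0.05 and 0.05 m and z of beaker in the frame of pad between 0 and 0.01 m and angle between beaker's own z axis and vertical below 0.1 rad and linear speed of beaker below 0.02 m/s and distance of tray from where it was at the start of the episode below 0.03 m); the robot touches nothing.
It fails at once if the shelf is knocked (over 10 N) (contact force between shelf and anything else above 10 N).
It fails at once if the tray is shifted by over 30 mm (distance of tray from where it was at the start of the episode above 0.03 m).
It fails at once if a bystander is shifted by over 30 mm or knocked over (distance of any of amber_bottle, stain_jar, oil_bottle, slide_box, timer from where it was at the start of the episode above 0.03 m or angle between any of amber_bottle, stain_jar, oil_bottle, slide_box, timer's own z axis and vertical above 0.5 rad).
It fails at once if the beaker is dropped: falling free of the fingers more than 20 mm above the bench (contact force between the fingers and beaker below 0.05 N and height (world z) of beaker above 0.02 m and linear speed of beaker above 0.3 m/s).
It also fails if it takes over 64 s, if anything falls off the work surface, if the arm or the gripper's body presses on something with over 40 N, if the wrist force passes 120 N, or if a joint passes its speed limit or range.

### The arm

A 6-joint arm with a two-finger parallel gripper is mounted at the origin on the work surface. World frame = base frame: x ahead of the robot, y to its left, z up, the work surface at z = 0. Lengths are in m, angles in degrees, forces in N, time in s.
With the tool pointing down it reaches from about 0.325 to 0.775 m from the base axis. Payload 5.5 kg.
Tool frame: the origin (TCP) lies between the finger pads; the fingertips stand 8 mm ahead of it and the grasp point (between the pads) lies 11 mm behind it; z points along the fingers, y is the line along which they close (so a half turn about z gives the same grasp; the last joint's range is limited). The gripper opens to 85 mm and grips with 20 to 120 N. Pads are 22 mm wide; open, the fingers measure 114 mm over their backs; the gripper's body (76 mm by 85 mm) begins 54 mm behind the grasp point. The pads swing forward as they close: fully open they stand 13 mm farther back than shut.
Start: joints at [62.412, 5.22, 70.514, -0, 104.267, -3.249], TCP at [0.247, 0.547, 0.206] pointing down, gripper open.
Joint ranges: [-164.24, 164.24], [-49.07, 125.15], [9.68, 141.18], [-86.29, 266.29], [3.28, 154.24], [-151.56, 151.56]. Speed limits (degrees/s): [147.25, 147.25, 172.46, 180, 180, 180].

### API

Orientations are given as [roll, pitch, yaw] about the fixed x, y, z axes, in that order (R = Rz(yaw) Ry(pitch) Rx(roll)).
In Python, from station import get_state, viewer, bot gives the robot as it stands.
- The arm moves only by the tool jog_arm, never from a script. Its arguments are lists of equal length, an entry for each row: "offset": the shift along the tool's x, y, z in mm, a list of three; "angular": the turn, a rotation vector about the tool's x, y, z in rad, a list of three. A call has exactly 8 rows; each row shifts and turns the commanded pose from where the row before left it, along the tool's axes as they then stand; what a row does not reach is not made up. A row lasts 1/12 s, in which the tool goes at most 41.7 mm and 7.16 degrees, less where a joint would pass 70% of its speed; a pose out of reach is approached as far as the arm can. A call is refused whole if a number of a shift passes 41.7 or a number of a turn 0.125, either way. A call with a gripper value outside its range is refused whole. "claw" is the closure in counts, from 0 (fully open) to 255 (shut), set as the call begins (left out, the last holds). The fingers move at their own pace and stop on an object; "squeeze" is the grip in N (left out, the last holds). Time passes only in rows, so rows that do not move let the fingers close, or fill a call up. It gives the time, the measured TCP pose, the force, the opening and the grip force at its end, in the units of the state.
- get_state(): the state, without advancing time (a new reading comes with each control period).
- viewer.capture(name): name is "scene" or "side" or "wrist"; returns (picture, depth): 400x640x3 uint8, blue, green, red; 400x640 float32, m along the optical axis (not along the pixel's ray), 0 where there is no reading.
- viewer.get_calibration(name): a dict with "K" (3x3 intrinsics, pixels), "world_to_cam" (4x4, takes a point from world to camera coordinates). Camera axes: x right, y down, z forward; pixel columns grow to the right and rows downward; lengths in m; the calibration is good to about 2 mm. A picture is of the moment at which its call begins: read the wrist's pose just before it. get_calibration takes no time and is no camera call; for the wrist camera it gives the pose at the moment of the call.
- bot.job_done(): hands the job in; it is judged then, once.
The state is a dict: "time_s": time; "q": joint angles; "qvel": joint speeds; "effort": joint torques, N m; "position": TCP position; "eef_rot": TCP orientation; "ft_force": force on the tool from outside, world axes, zero at the start; "ft_torque": the same for the moment, N m; "gripper_width": finger opening in m; "grasp_force": force on a finger pad.
Only numpy, scipy, OpenCV 4.12 (cv2) and the standard library are available. Lean on these libraries where they do the work, as an engineer would, in place of code of your own. Each camera call takes 0.05 s, during which the arm holds its last target. There are 200 camera calls.

## Working session

There is one attempt and no reset: what is moved stays moved. The work goes in short steps, Python scripts to look and compute and a tool call to move; the robot and the scene stay as the last step left them, time stands still between calls to the robot, and variables do not carry over. Pictures are saved under pics/ and viewed, at most 10 in all, crops included, and the job is handed in when it is done.

Besides the shell and the picture viewer there is one more tool, called after ">>>" as a command line: name --argument value ..., lists and objects as JSON in quotes. jog_arm: Moves the arm, as the interface text tells. Its arguments: {"type":"object","properties":{"offset":{"type":"array","items":{"type":"array","items":{"type":"number"}}},"angular":{"type":"array","items":{"type":"array","items":{"type":"number"}}},"claw":{"type":"number"},"squeeze":{"type":"number"}},"required":["offset","angular"]}

```bash
mkdir -p pics; ls
python3 - <<'E'
from station import get_state, viewer, bot
import cv2,numpy as np
print(get_state())
for n in("scene","side"):
    im,d=viewer.capture(n); cv2.imwrite(f"pics/{n}0.png",im); np.save(f"pics/{n}0.npy",d)
    c=viewer.get_calibration(n); print(n,np.round(c["K"],1).tolist(),np.round(c["world_to_cam"],3).tolist())
E
```

```text
pics
{'time_s': 0.0, 'q': array([ 6.24109013e+01,  5.26438240e+00,  7.05821095e+01, -1.77251331e-03,
        1.04265944e+02, -3.24702496e+00]), 'qvel': array([ 0.00882878,  0.00044696, -0.00391321, -0.11888345, -0.06288462,
        0.08384746]), 'effort': array([-2.29112535e-03, -4.58766282e+01, -4.17995274e+01, -2.43221439e-04,
        1.25389395e-02,  5.36643796e-07]), 'position': array([0.24715465, 0.54637267, 0.20533533]), 'eef_rot': array([-1.79887647e+02, -4.65253119e-03,  1.55657487e+02]), 'ft_force': array([ 0.3544378 , -0.49846723,  0.26973295]), 'ft_torque': array([-0.01864853, -0.0063709 ,  0.03971223]), 'grasp_force': 0.0, 'gripper_width': 0.0851628913697944}
scene [[445.0, 0.0, 317.9], [0.0, 445.0, 197.1], [0.0, 0.0, 1.0]] [[-0.998, 0.058, 0.016, 0.506], [0.038, 0.808, -0.588, 0.087], [-0.047, -0.587, -0.808, 1.306], [0.0, 0.0, 0.0, 1.0]]
side [[515.6, 0.0, 323.8], [0.0, 515.6, 199.7], [0.0, 0.0, 1.0]] [[0.835, -0.55, 0.017, -0.418], [-0.419, -0.656, -0.627, 0.324], [0.356, 0.516, -0.779, 1.487], [0.0, 0.0, 0.0, 1.0]]
```

View pics/scene0.png

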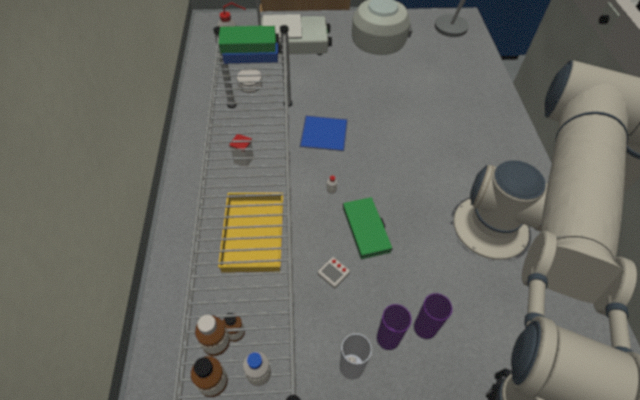

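View pics/side0.png

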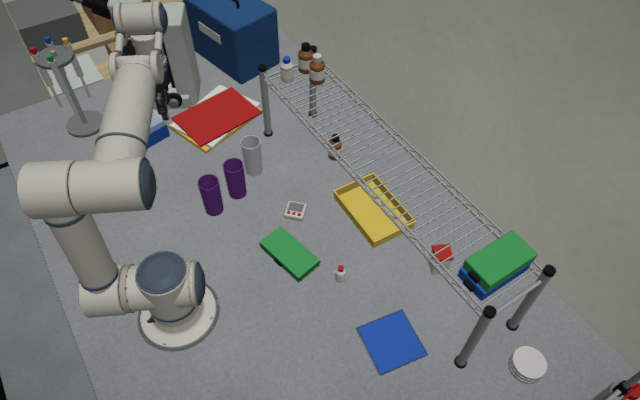

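The scene view shows the light-grey beaker at (356,355). Purple look-alikes are at (393,327) and (432,316), and the tray is at (252,232), pad at (325,133), timer at (334,271), oil bottle at (332,183) and slide box at (367,227). In the side view the beaker is at (252,155), beside the purple ones at (235,178) and (211,195). White bottles stand on or behind the shelf. I choose the light-grey one.

```bash
cat > h.py <<'E'
import numpy as np,cv2
from station import get_state, viewer, bot
def ray(c,u,v):
    W=c["world_to_cam"];R=W[:3,:3];t=W[:3,3]
    return -R.T@t, R.T@np.linalg.solve(c["K"],[u,v,1])
def plane(c,u,v,z):
    o,d=ray(c,u,v);return o+d*(z-o[2])/d[2]
def proj(c,p):
    W=c["world_to_cam"];q=c["K"]@(W[:3,:3]@p+W[:3,3]);return q[:2]/q[2]
def cloud(c,d):
    v,u=np.mgrid[0:400,0:640];K=c["K"];X=np.stack([(u-K[0,2])/K[0,0]*d,(v-K[1,2])/K[1,1]*d,d],-1)
    W=c["world_to_cam"];return (X-W[:3,3])@W[:3,:3]
E
python3 - <<'E'
from h import *
for n in("scene","side"):
    im=cv2.imread(f"pics/{n}0.png");d=np.load(f"pics/{n}0.npy");c=viewer.get_calibration(n);P=cloud(c,d)
    hsv=cv2.cvtColor(im,cv2.COLOR_BGR2HSV)
    for nm,lo,hi,z in(("pad",(105,150,60),(125,255,255),.0035),("tray",(18,120,80),(35,255,255),.037),("slide",(55,120,50),(80,255,255),.032),("red",(0,130,90),(8,255,255),.06),("purple",(130,60,30),(160,255,255),.14)):
        m=cv2.inRange(hsv,lo,hi)
        if nm=="tray": m=cv2.morphologyEx(m,cv2.MORPH_CLOSE,np.ones((9,9)))
        for k in cv2.findContours(m,0,2)[0]:
            if cv2.contourArea(k)<15:continue
            w=np.array([plane(c,*p[0],z)[:2] for p in k],np.float32)
            r=cv2.minAreaRect(w); x,y,ww,hh=cv2.boundingRect(k)
            mm=m[y:y+hh,x:x+ww]>0; D=P[y:y+hh,x:x+ww][mm]
            print(n,nm,(x,y,ww,hh),np.round(r[0],3),np.round(r[1],3),round(r[2]),"cloudmed",np.round(np.median(D,0),3))
    # beaker cloud
    C=(356,355) if n=="scene" else (252,155)
    B=P[C[1]-35:C[1]+35,C[0]-30:C[0]+30].reshape(-1,3);B=B[(B[:,2]>.03)&(B[:,2]<.16)]
    print(n,"beaker z pct",np.round(np.percentile(B[:,2],[50,95,99]),3)); T=B[B[:,2]>.125]
    print("rim bb",T.min(0).round(3),T.max(0).round(3))
im=cv2.imread("pics/scene0.png");im2=cv2.imread("pics/side0.png")
a=cv2.resize(im[300:400,310:460],None,fx=4,fy=4);b=cv2.resize(im2[120:220,180:330],None,fx=4,fy=4)
cv2.imwrite("pics/crop.png",np.hstack([a,b])[:, :][:, :1200] if 0 else cv2.resize(np.hstack([a,b]),(798,266)))
E
```

```text
scene pad (248, 353, 13, 15) [0.679 0.347] [0.028 0.034] 28 cloudmed [0.642 0.449 0.355]
scene pad (302, 117, 44, 33) [ 0.463 -0.401] [0.137 0.139] 80 cloudmed [ 0.463 -0.398  0.003]
scene tray (218, 193, 65, 79) [ 0.692 -0.001] [0.255 0.165] 87 cloudmed [0.689 0.02  0.005]
scene slide (344, 198, 47, 57) [ 0.368 -0.001] [0.091 0.184] 11 cloudmed [0.369 0.002 0.032]
scene slide (219, 26, 57, 27) [ 0.738 -0.902] [0.225 0.166] 1 cloudmed [ 0.689 -0.459  0.34 ]
scene red (230, 143, 19, 5) [ 0.739 -0.302] [0.017 0.056] 88 cloudmed [ 0.733 -0.274  0.091]
scene red (234, 135, 17, 5) [ 0.73  -0.336] [0.017 0.051] 88 cloudmed [ 0.731 -0.304  0.09 ]
scene red (220, 12, 10, 7) [ 0.83  -1.025] [0.037 0.044] 3 cloudmed [ 0.803 -0.845  0.171]
scene purple (377, 304, 34, 46) [0.364 0.327] [0.106 0.063] 50 cloudmed [0.35  0.305 0.091]
scene purple (415, 293, 37, 46) [0.271 0.308] [0.116 0.064] 47 cloudmed [0.254 0.291 0.094]
scene beaker z pct [0.095 0.14  0.142]
rim bb [0.378 0.31  0.125] [0.481 0.407 0.145]
side pad (358, 311, 68, 62) [ 0.46  -0.403] [0.14  0.141] 80 cloudmed [ 0.457 -0.406  0.003
[... 1180 characters left out ...]
5, 5, 7) [ 0.451 -0.159] [0.021 0.012] 55 cloudmed [ 0.451 -0.161  0.063]
side red (435, 247, 17, 14) [ 0.745 -0.289] [0.027 0.056] 89 cloudmed [ 0.723 -0.298  0.091]
side red (432, 244, 16, 9) [ 0.749 -0.258] [0.021 0.053] 86 cloudmed [ 0.728 -0.276  0.09 ]
side red (172, 87, 90, 60) [0.44  0.638] [0.277 0.2  ] 8 cloudmed [0.443 0.663 0.033]
side red (29, 46, 7, 8) [-0.027  1.414] [0.018 0.053] 10 cloudmed [-0.033  0.936  0.349]
side purple (197, 174, 26, 42) [0.239 0.235] [0.17  0.064] 78 cloudmed [0.248 0.267 0.097]
side purple (223, 158, 23, 41) [0.328 0.257] [0.174 0.062] 68 cloudmed [0.344 0.289 0.096]
side beaker z pct [0.098 0.139 0.143]
rim bb [0.313 0.271 0.125] [0.477 0.409 0.149]
```

View pics/crop.png

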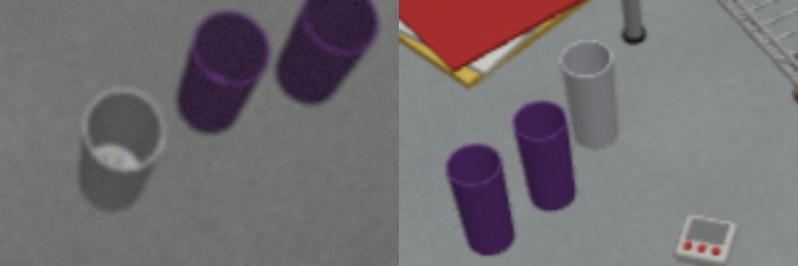

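The crop confirms the choice: the grey beaker has white bars in the bottom, with its rim near scene (356,349) and side (251,143). The purple cups stand on its robot side, so I need an approach that avoids them. Next I measure the rim, rail, timer and amber bottle.

Run:
```python
from h import *
cs=viewer.get_calibration("scene");cd=viewer.get_calibration("side")
print("rim",plane(cs,355.9,348.9,.14),plane(cd,250.7,142.9,.14))
print("purple1", plane(cs,310+231/2.66,300+49/2.66,.14),plane(cd,180+142/2.66,120+121/2.66,.14))
print("purple2", plane(cd,180+76/2.66,120+165/2.66,.14))
print("timer",plane(cs,334,271,.025),plane(cd,295,210,.025))
print("oil",plane(cs,332,179,.062))
Ps=cloud(cs,np.load("pics/scene0.npy"));Pd=cloud(cd,np.load("pics/side0.npy"))
for n,P in(("scene",Ps),("side",Pd)):
    Q=P.reshape(-1,3);
    m=(Q[:,2]>.245)&(Q[:,2]<.31)&(Q[:,0]>.5)&(Q[:,0]<.9)
    for y0 in(-.3,-.15,0,.15,.3):
        s=Q[m&(abs(Q[:,1]-y0)<.06)]
        if len(s):print(n,y0,len(s),np.round(np.percentile(s[:,0],[1,5,50,95,99]),3),np.round(np.percentile(s[:,2],[1,5,50,95]),3))
    m=(Q[:,2]>.05)&(Q[:,2]<.11)&(Q[:,0]>.6)&(Q[:,0]<.8)&(Q[:,1]>.12)&(Q[:,1]<.4)
    s=Q[m]; print("amber",len(s),np.median(s,0).round(3))
```

```text
rim [0.44906984 0.37461169 0.14      ] [0.44476851 0.36494181 0.14      ]
purple1 [0.35043439 0.31242405 0.14      ] [0.3491468  0.30428881 0.14      ]
purple2 [0.25171851 0.28304768 0.14      ]
timer [0.47146265 0.13180168 0.025     ] [0.46548756 0.12038637 0.025     ]
oil [ 0.45655723 -0.15092822  0.062     ]
scene -0.3 699 [0.58  0.582 0.694 0.785 0.786] [0.26  0.263 0.268 0.288]
scene -0.15 935 [0.58  0.582 0.696 0.784 0.786] [0.26  0.263 0.269 0.288]
scene 0 1015 [0.58  0.582 0.7   0.784 0.786] [0.26  0.263 0.269 0.289]
scene 0.15 1246 [0.579 0.581 0.699 0.784 0.786] [0.26  0.263 0.269 0.289]
scene 0.3 1547 [0.579 0.581 0.696 0.784 0.786] [0.261 0.263 0.269 0.289]
amber 278 [0.723 0.284 0.078]
side -0.3 976 [0.574 0.576 0.673 0.781 0.783] [0.258 0.261 0.269 0.289]
side -0.15 884 [0.574 0.576 0.676 0.781 0.783] [0.258 0.261 0.269 0.289]
side 0 725 [0.574 0.576 0.675 0.78  0.783] [0.257 0.26  0.268 0.289]
side 0.15 655 [0.574 0.576 0.675 0.781 0.782] [0.258 0.26  0.268 0.289]
side 0.3 606 [0.574 0.576 0.678 0.78  0.783] [0.258 0.261 0.269 0.29 ]
amber 121 [0.721 0.266 0.076]
```

>>> jog_arm --offset '[[0,0,0],[0,0,0],[0,0,0],[0,0,0],[0,0,0],[0,0,0],[0,0,0],[0,0,0]]' --angular '[[0.109,-0.05,0],[0.109,-0.05,0],[0.109,-0.05,0],[0.109,-0.05,0],[0.109,-0.05,0],[0.109,-0.05,0],[0.109,-0.05,0],[0.109,-0.05,0]]' --claw 0 --squeeze 40

```text
time_s: 0.77
position: [0.2474, 0.5455, 0.2039]
eef_rot: [-127.7, 20.1, 165.7]
ft_force: [-42.7, -34.8, 32.8]
gripper_width: 0.0855
grasp_force: 0.0
```

Run:
```python
from h import *
s=get_state();print(s["time_s"],s["q"].round(2).tolist(),s["position"].round(4),s["eef_rot"].round(2))
```

```text
0.7667 [71.64, 57.66, 16.7, -37.65, 154.25, -21.13] [0.2474 0.5455 0.2039] [-127.67   20.08  165.7 ]
```

>>> jog_arm --offset '[[0,0,-5],[0,0,-5],[0,0,0],[0,0,0],[0,0,0],[0,0,0],[0,0,0],[0,0,0]]' --angular '[[-0.109,0.05,0],[-0.109,0.05,0],[-0.109,0.05,0],[-0.109,0.05,0],[-0.109,0.05,0],[-0.109,0.05,0],[-0.109,0.05,0],[-0.109,0.05,0]]'

```text
time_s: 1.43
position: [0.2471, 0.5526, 0.2121]
eef_rot: [179.5, -0.1, 155.7]
ft_force: [0.4, -0.3, 0.2]
gripper_width: 0.0853
grasp_force: 0.0
```

```bash
cat > rec.py <<'E'
from h import *
import json
s=get_state();print(s["time_s"].__round__(2),s["q"].round(1).tolist(),s["position"].round(4),s["eef_rot"].round(1),s["ft_force"].round(1),"w",round(float(s["gripper_width"]),4),"g",round(float(s["grasp_force"]),1))
open("rec.jsonl","a").write(json.dumps([s["q"].tolist(),s["position"].tolist(),s["eef_rot"].tolist()])+"\n")
E
echo '[[62.4109,5.26438,70.5821,-0.00177,104.2659,-3.247],[0.24715,0.54637,0.20534],[-179.8876,-0.00465,155.6575]]
[[71.64,57.66,16.7,-37.65,154.25,-21.13],[0.2474,0.5455,0.2039],[-127.67,20.08,165.7]]'>rec.jsonl
python3 rec.py
```

```text
1.43 [62.6, 5.6, 69.5, 0.1, 104.3, -3.1] [0.2471 0.5526 0.2121] [ 1.795e+02 -1.000e-01  1.557e+02] [ 0.4 -0.3  0.2] w 0.0853 g 0.0
```

>>> jog_arm --offset '[[-33,-21,-5],[-33,-21,-5],[-33,-21,-5],[-33,-21,-5],[-33,-21,-5],[-33,-21,-5],[-33,-21,-5],[-33,-21,-5]]' --angular '[[0,0,0],[0,0,0],[0,0,0],[0,0,0],[0,0,0],[0,0,0],[0,0,0],[0,0,0]]'

```text
time_s: 2.1
position: [0.4193, 0.2887, 0.2508]
eef_rot: [179.9, -0.0, 155.8]
ft_force: [0.1, -0.2, -0.2]
gripper_width: 0.0855
grasp_force: 0.0
```

```bash
python3 rec.py
```

```text
2.1 [30.7, -8.0, 79.1, 0.1, 108.9, -35.1] [0.4193 0.2887 0.2508] [179.9  -0.  155.8] [ 0.1 -0.2 -0.2] w 0.0855 g 0.0
```

>>> jog_arm --offset '[[-25,-16,-3],[-25,-16,-3],[-25,-16,-3],[-25,-16,-3],[0,0,0],[0,0,0],[0,0,0],[0,0,0]]' --angular '[[0,0,0],[0,0,0],[0,0,0],[0,0,0],[0,0.12,0],[0,0.12,0],[0,0.12,0],[0,0.12,0]]'

```text
time_s: 2.77
position: [0.4841, 0.1906, 0.2637]
eef_rot: [179.8, -27.7, 155.8]
ft_force: [0.4, 1.1, 0.6]
gripper_width: 0.0855
grasp_force: 0.0
```

```bash
python3 rec.py
cat > kin.py <<'E'
import numpy as np,json
from scipy.optimize import least_squares
from scipy.spatial.transform import Rotation as Ro
LO=np.array([-164.24,-49.07,9.68,-86.29,3.28,-151.56]);HI=np.array([164.24,125.15,141.18,266.29,154.24,151.56])
def fk(q,L):
    a1,d1,L1,a3,L2,d6=L;r=lambda ax,a:Ro.from_euler(ax,a,degrees=True)
    R1=r('z',q[0]);R2=R1*r('y',q[1]);R3=R1*r('y',q[1]+q[2]);R=R3*r('z',q[3])*r('y',q[4])*r('z',q[5]+90)
    w=R1.apply([a1,0,d1])+R2.apply([0,0,L1])+R3.apply([a3,0,L2])
    return w+R.apply([0,0,d6]),R,w
D=[json.loads(l) for l in open("rec.jsonl")]
def res(L):
    return np.concatenate([fk(np.array(q),L)[0]-p for q,p,_ in D])
fit=least_squares(res,[0,.3,.4,0,.4,.2]);L=fit.x
def ik(p,R,q0):
    f=lambda q:np.concatenate([(fk(q,L)[0]-p)*5,(fk(q,L)[1].inv()*R).as_rotvec()])
    s=least_squares(f,np.clip(q0,LO+.1,HI-.1),bounds=(LO,HI),x_scale=50.);return s.x,np.abs(s.fun).max()
def tool(az,down,roll=0):
    "tool z at azimuth az, pitched down; x up at roll 0; roll about tool z (deg)"
    a,d=np.radians([az,down]);z=np.array([np.cos(a)*np.cos(d),np.sin(a)*np.cos(d),-np.sin(d)])
    y=np.array([np.sin(a),-np.cos(a),0]);x=np.cross(y,z)
    return Ro.from_matrix(np.stack([x,y,z],1))*Ro.from_euler('z',roll,degrees=True)
if __name__=="__main__":
    print(L.round(4),np.abs(fit.fun).max().round(4))
    for q,p,e in D: print(np.degrees((fk(np.array(q),L)[1].inv()*Ro.from_euler('xyz',e,degrees=True)).magnitude()).round(2))
    q0=np.array([15,30,85,92,87,60.])
    for nm,az,dn,roll,g in(("grasp",105,0,0,(.447,.37,.08)),("grasp10",105,10,0,(.447,.37,.085)),("grasp115",115,5,0,(.447,.37,.085)),("pour0",105,5,0,(.57,.03,.13)),("pour",105,5,90,(.57,.03,.13)),("pour",105,5,110,(.57,.03,.13)),("pour90",90,5,110,(.57,.03,.13)),("pour120",120,5,110,(.60,.03,.13)),("pad0",0,5,0,(.462,-.402,.085)),("pad20",20,5,0,(.462,-.402,.085))):
        R=tool(az,dn,roll);p=np.array(g)+R.apply([0,0,.011])
        q,e=ik(p,R,q0);print(nm,q.round(0),round(e,4),"wrist",fk(q,L)[2].round(3))
E
python3 kin.py
```

```text
2.77 [7.6, 13.4, 60.0, 18.7, 129.1, -49.2] [0.4841 0.1906 0.2637] [179.8 -27.7 155.8] [0.4 1.1 0.6] w 0.0855 g 0.0
[-0.0007  0.148   0.3699  0.0884  0.5616  0.3626] 0.0344
0.0
0.01
0.0
0.0
0.0
grasp [  3.  23. 104.  83.  99. -38.] 0.0 wrist [0.538 0.03  0.08 ]
grasp10 [  4.  15. 105.  76.  94. -32.] 0.0 wrist [0.537 0.036 0.146]
grasp115 [  5.  26.  95.  75. 104. -34.] 0.0 wrist [0.595 0.053 0.116]
pour0 [-25.  39.  71.  68. 125. -29.] 0.0 wrist [ 0.661 -0.308  0.161]
pour [-25.  39.  71.  68. 125.  61.] 0.0 wrist [ 0.661 -0.308  0.161]
pour [-25.  39.  71.  68. 125.  81.] 0.0 wrist [ 0.661 -0.308  0.161]
pour90 [-29.  29.  85.  72. 114.  81.] 0.0 wrist [ 0.57  -0.32   0.161]
pour120 [-19.  53.  50.  69. 136.  86.] 0.0 wrist [ 0.775 -0.273  0.161]
pad0 [-74.   2. 124.  95.  75. -36.] 0.0 wrist [ 0.112 -0.402  0.116]
pad20 [-76.  19. 105.  83.  92. -34.] 0.0 wrist [ 0.133 -0.522  0.116]
```

```bash
sed -i 's/a1,d1,L1,a3,L2,d6=L/a1,d1,L1,a3,L2,d6,b=L/; s/\[a1,0,d1\]/[a1,b,d1]/; s/\[0,.3,.4,0,.4,.2\]/[0,.3,.4,0,.4,.2,.03]/' kin.py; python3 kin.py
```

```text
[-0.      0.1573  0.3727  0.0971  0.5585  0.3655  0.034 ] 0.0
0.0
0.01
0.0
0.0
0.0
grasp [ -1.  24. 103.  80. 102. -39.] 0.0 wrist [0.539 0.028 0.08 ]
grasp10 [ -0.  17. 104.  74.  98. -33.] 0.0 wrist [0.537 0.033 0.147]
grasp115 [  2.  27.  94.  73. 107. -35.] 0.0 wrist [0.596 0.05  0.116]
pour0 [-28.  40.  70.  67. 127. -30.] 0.0 wrist [ 0.661 -0.311  0.161]
pour [-28.  40.  70.  67. 127.  60.] 0.0 wrist [ 0.661 -0.311  0.161]
pour [-28.  40.  70.  67. 127.  80.] 0.0 wrist [ 0.661 -0.311  0.161]
pour90 [-33.  30.  84.  70. 117.  79.] 0.0 wrist [ 0.57  -0.323  0.161]
pour120 [-22.  54.  49.  67. 138.  85.] 0.0 wrist [ 0.777 -0.276  0.161]
pad0 [-80.   4. 123.  92.  79. -37.] 0.0 wrist [ 0.109 -0.402  0.116]
pad20 [-80.  20. 104.  80.  95. -35.] 0.0 wrist [ 0.13  -0.523  0.116]
```

```bash
cat > go.py <<'E'
from h import *
from kin import *
def go(grip,az,dn,roll=0,turn_first=True):
    s=get_state();p0=s["position"];R0=Ro.from_euler('xyz',s["eef_rot"],degrees=True)
    R1=tool(az,dn,roll);p1=np.array(grip)+R1.apply([0,0,.011])
    rv=(R0.inv()*R1).as_rotvec();d=1000*(R1 if turn_first else R0).inv().apply(p1-p0)
    print("turn",rv.round(3),"rows>=",round(np.linalg.norm(rv)/.12,1),"| shift mm",d.round(1),"rows>=",round(np.linalg.norm(d)/41,1),"p1",p1.round(3))
    q=s["q"]
    for nm,T in(("T",1),("S",0)) if turn_first else (("S",0),("T",1)):
        for f in(.25,.5,.75,1):
            if turn_first: R=R0*Ro.from_rotvec(rv*(f if T else 1));p=p0+(0 if T else f)*(p1-p0)
            else: R=R0*Ro.from_rotvec(rv*(f if T else 0));p=p0+(1 if T else f)*(p1-p0)
            q,e=ik(p,R,q);print(nm,f,q.round(0).tolist(),"!!" if e>1e-3 else "","wrist",fk(q,L)[2].round(2),"elbow-lim" if np.any(q<LO+2)|np.any(q>HI-2) else "")
E
python3 - <<'E'
from go import *
c=viewer.get_calibration("scene");P=cloud(c,np.load("pics/scene0.npy")).reshape(-1,3)
for n in("scene","side"):
    c=viewer.get_calibration(n);P=cloud(c,np.load(f"pics/{n}0.npy")).reshape(-1,3)
    T=P[(P[:,2]>.132)&(P[:,2]<.148)&(np.hypot(P[:,0]-.447,P[:,1]-.37)<.045)]
    A=np.c_[2*T[:,:2],np.ones(len(T))];x=np.linalg.lstsq(A,(T[:,:2]**2).sum(1),rcond=None)[0];print(n,len(T),x[:2].round(4),np.sqrt(x[2]+x[0]**2+x[1]**2).round(4))
go((.478,.256,.25),105,10)
E
```

```text
scene 173 [0.4494 0.3742] 0.0314
side 104 [0.4443 0.3712] 0.0315
turn [-0.737  0.849  0.542] rows>= 10.4 | shift mm [-2.3 11.1 77.2] rows>= 1.9 p1 [0.475 0.266 0.248]
T 0.25 [-0.0, 15.0, 63.0, 34.0, 129.0, -40.0]  wrist [0.66 0.03 0.54] 
T 0.5 [-7.0, 15.0, 70.0, 48.0, 128.0, -31.0]  wrist [ 0.66 -0.05  0.48] 
T 0.75 [-13.0, 13.0, 79.0, 61.0, 124.0, -24.0]  wrist [ 0.63 -0.11  0.4 ] 
T 1 [-18.0, 10.0, 90.0, 72.0, 120.0, -18.0]  wrist [ 0.58 -0.16  0.33] 
S 0.25 [-17.0, 9.0, 92.0, 72.0, 118.0, -18.0]  wrist [ 0.58 -0.14  0.32] 
S 0.5 [-15.0, 9.0, 93.0, 73.0, 117.0, -18.0]  wrist [ 0.57 -0.12  0.32] 
S 0.75 [-13.0, 8.0, 94.0, 73.0, 115.0, -18.0]  wrist [ 0.57 -0.1   0.32] 
S 1 [-12.0, 8.0, 95.0, 73.0, 113.0, -18.0]  wrist [ 0.57 -0.08  0.31]
```

Run:
```python
from go import *
s=get_state();R0=Ro.from_euler('xyz',s["eef_rot"],degrees=True);print((R0.inv().apply([-140,0,10])).round(1))
go((.345,.18,.274),95,10,0,False)
```

```text
[117.7 -57.5  50.3]
turn [-0.882  0.821  0.648] rows>= 11.4 | shift mm [117.  -57.3  51.9] rows>= 3.4 p1 [0.344 0.191 0.272]
S 0.25 [8.0, 8.0, 66.0, 19.0, 129.0, -49.0]  wrist [0.6  0.12 0.59] 
S 0.5 [9.0, 3.0, 71.0, 19.0, 128.0, -48.0]  wrist [0.57 0.12 0.59] 
S 0.75 [9.0, -3.0, 76.0, 19.0, 128.0, -48.0]  wrist [0.53 0.12 0.59] 
S 1 [10.0, -8.0, 81.0, 20.0, 129.0, -47.0]  wrist [0.5  0.12 0.6 ] 
T 0.25 [-1.0, -9.0, 86.0, 35.0, 128.0, -39.0]  wrist [0.51 0.02 0.55] 
T 0.5 [-12.0, -11.0, 95.0, 49.0, 127.0, -31.0]  wrist [ 0.49 -0.07  0.49] 
T 0.75 [-21.0, -15.0, 105.0, 62.0, 124.0, -24.0]  wrist [ 0.45 -0.13  0.41] 
T 1 [-29.0, -21.0, 118.0, 73.0, 121.0, -15.0]  wrist [ 0.38 -0.17  0.34]
```

>>> jog_arm --offset '[[29,-14,13],[29,-14,13],[29,-14,13],[29,-14,13],[0,0,0],[0,0,0],[0,0,0],[0,0,0]]' --angular '[[0,0,0],[0,0,0],[0,0,0],[0,0,0],[-0.073,0.068,0.054],[-0.073,0.068,0.054],[-0.073,0.068,0.054],[-0.073,0.068,0.054]]'

```text
time_s: 3.43
position: [0.345, 0.1923, 0.2703]
eef_rot: [170.9, -44.2, 142.1]
ft_force: [-0.4, 0.0, -0.1]
gripper_width: 0.0853
grasp_force: 0.0
```

>>> jog_arm --offset '[[0,0,0],[0,0,0],[0,0,0],[0,0,0],[0,0,0],[0,0,0],[0,0,0],[0,0,0]]' --angular '[[-0.073,0.068,0.054],[-0.073,0.068,0.054],[-0.073,0.068,0.054],[-0.073,0.068,0.054],[-0.073,0.068,0.054],[-0.073,0.068,0.054],[-0.073,0.068,0.054],[-0.073,0.068,0.054]]'

```text
time_s: 4.1
position: [0.3453, 0.1918, 0.2698]
eef_rot: [-180.0, -79.7, 95.0]
ft_force: [0.5, -0.9, -0.1]
gripper_width: 0.0855
grasp_force: 0.0
```

Run:
```python
import rec
from go import *
go((.4575,.245,.2),95,10)
go((.4575,.245,.085),95,10)
```

```text
4.1 [-28.6, -20.5, 118.2, 73.0, 121.0, -15.6] [0.3453 0.1918 0.2698] [-180.   -79.7   95. ] [ 0.5 -0.9 -0.1] w 0.0855 g 0.0
turn [ 0.     0.006 -0.   ] rows>= 0.1 | shift mm [-61.2 116.4  65.7] rows>= 3.6 p1 [0.457 0.256 0.198]
T 0.25 [-29.0, -20.0, 118.0, 73.0, 121.0, -16.0]  wrist [ 0.38 -0.17  0.33] 
T 0.5 [-29.0, -20.0, 118.0, 73.0, 121.0, -16.0]  wrist [ 0.38 -0.17  0.33] 
T 0.75 [-29.0, -20.0, 118.0, 73.0, 121.0, -16.0]  wrist [ 0.38 -0.17  0.33] 
T 1 [-29.0, -20.0, 118.0, 73.0, 121.0, -16.0]  wrist [ 0.38 -0.17  0.33] 
S 0.25 [-25.0, -16.0, 116.0, 73.0, 117.0, -18.0]  wrist [ 0.4  -0.15  0.32] 
S 0.5 [-22.0, -11.0, 114.0, 73.0, 113.0, -20.0]  wrist [ 0.43 -0.13  0.3 ] 
S 0.75 [-19.0, -5.0, 112.0, 73.0, 109.0, -21.0]  wrist [ 0.46 -0.12  0.28] 
S 1 [-16.0, -0.0, 109.0, 73.0, 106.0, -23.0]  wrist [ 0.49 -0.1   0.26] 
turn [ 0.     0.006 -0.   ] rows>= 0.1 | shift mm [-174.4  116.4   85.7] rows>= 5.5 p1 [0.457 0.256 0.083]
T 0.25 [-29.0, -20.0, 118.0, 73.0, 121.0, -16.0]  wrist [ 0.38 -0.17  0.33] 
T 0.5 [-29.0, -20.0, 118.0, 73.0, 121.0, -16.0]  wrist [ 0.38 -0.17  0.33] 
T 0.75 [-29.0, -20.0, 118.0, 73.0, 121.0, -16.0]  wrist [ 0.38 -0.17  0.33] 
T 1 [-29.0, -20.0, 118.0, 73.0, 121.0, -16.0]  wrist [ 0.38 -0.17  0.33] 
S 0.25 [-25.0, -13.0, 118.0, 71.0, 116.0, -21.0]  wrist [ 0.4  -0.15  0.29] 
S 0.5 [-22.0, -6.0, 116.0, 70.0, 111.0, -27.0]  wrist [ 0.43 -0.13  0.24] 
S 0.75 [-19.0, 3.0, 114.0, 70.0, 106.0, -31.0]  wrist [ 0.46 -0.12  0.19] 
S 1 [-16.0, 11.0, 110.0, 70.0, 102.0, -36.0]  wrist [ 0.49 -0.1   0.15]
```

>>> jog_arm --offset '[[-15,29,16],[-15,29,16],[-15,29,16],[-15,29,17],[-25,0,4],[-25,0,4],[-25,0,4],[0,0,0]]' --angular '[[0,0,0],[0,0,0],[0,0,0],[0,0,0],[0,0,0],[0,0,0],[0,0,0],[0,0,0]]'

```text
time_s: 4.77
position: [0.4541, 0.2541, 0.1185]
eef_rot: [-177.9, -79.5, 93.2]
ft_force: [0.4, 0.3, -0.5]
gripper_width: 0.0857
grasp_force: 0.0
```

Run:
```python
import rec
from h import *
c=viewer.get_calibration("wrist");a,d=viewer.capture("wrist");np.save("pics/w1.npy",d);np.savez("pics/w1c.npz",**c);b,ds=viewer.capture("side");np.save("pics/side1.npy",ds)
cv2.imwrite("pics/w1.png",a);cv2.imwrite("pics/mix1.png",np.hstack([cv2.resize(a,(400,250)),cv2.resize(b,(400,250))]))
```

```text
4.77 [-15.9, 7.0, 110.3, 70.4, 103.5, -31.2] [0.4541 0.2541 0.1185] [-177.9  -79.5   93.2] [ 0.4  0.3 -0.5] w 0.0857 g 0.0
```

View pics/mix1.png

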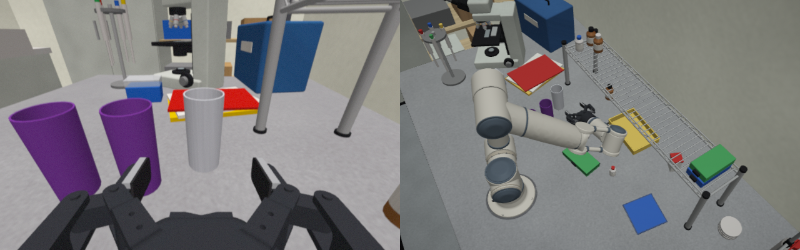

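The wrist view (left half) shows the grey beaker at (205,130), roughly between the open fingers, with the purple cups well to the left. The side view (right half) shows the forearm clear of the oil bottle at (613,170). I refine the beaker position from the wrist depth.

Run:
```python
from go import *
c=dict(np.load("pics/w1c.npz"));P=cloud(c,np.load("pics/w1.npy")).reshape(-1,3)
def circ(T):
    A=np.c_[2*T[:,:2],np.ones(len(T))];x=np.linalg.lstsq(A,(T[:,:2]**2).sum(1),rcond=None)[0];return x[:2].round(4),np.sqrt(x[2]+x[0]**2+x[1]**2).round(4),len(T)
for z0 in(.04,.07,.1,.125):
    T=P[(abs(P[:,2]-z0)<.012)&(np.hypot(P[:,0]-.447,P[:,1]-.372)<.042)];print(z0,circ(T),"ymin",T[:,1].min().round(3),"x",T[:,0].min().round(3),T[:,0].max().round(3))
T=P[(P[:,2]>.02)&(P[:,2]<.16)&(np.hypot(P[:,0]-.35,P[:,1]-.306)<.05)];print("purple x",T[:,0].min(),T[:,0].max(),T[:,1].min())
# oil bottle & lowest robot points in side view near wrist
Q=cloud(viewer.get_calibration("side"),np.load("pics/side1.npy")).reshape(-1,3)
m=(np.hypot(Q[:,0]-.49,Q[:,1]+.1)<.15)&(Q[:,2]>.09);s=Q[m];print("arm near wrist z min",np.percentile(s[:,2],[0,1,5]).round(3),s[s[:,2].argmin()])
go((.4575,.245,.08),95,10)
```

```text
0.04 (array([0.4475, 0.3711]), np.float64(0.0305), 898) ymin 0.34 x 0.417 0.478
0.07 (array([0.4475, 0.371 ]), np.float64(0.0311), 1056) ymin 0.338 x 0.416 0.479
0.1 (array([0.4474, 0.3711]), np.float64(0.0318), 1261) ymin 0.338 x 0.416 0.48
0.125 (array([0.4476, 0.3699]), np.float64(0.0313), 2274) ymin 0.337 x 0.415 0.48
purple x 0.31678481963357474 0.38289709329745847 0.2745202068622174
arm near wrist z min [0.14  0.157 0.17 ] [ 0.48202311 -0.15378976  0.13971282]
turn [-0.004  0.008  0.001] rows>= 0.1 | shift mm [-44.4   0.7   9.9] rows>= 1.1 p1 [0.457 0.256 0.078]
T 0.25 [-16.0, 7.0, 110.0, 71.0, 104.0, -31.0]  wrist [ 0.49 -0.1   0.19] 
T 0.5 [-16.0, 7.0, 110.0, 71.0, 104.0, -31.0]  wrist [ 0.49 -0.1   0.19] 
T 0.75 [-16.0, 7.0, 110.0, 71.0, 104.0, -31.0]  wrist [ 0.49 -0.1   0.19] 
T 1 [-16.0, 7.0, 110.0, 71.0, 104.0, -31.0]  wrist [ 0.49 -0.1   0.19] 
S 0.25 [-16.0, 8.0, 110.0, 71.0, 103.0, -32.0]  wrist [ 0.49 -0.1   0.18] 
S 0.5 [-16.0, 9.0, 110.0, 71.0, 103.0, -34.0]  wrist [ 0.49 -0.1   0.16] 
S 0.75 [-16.0, 11.0, 110.0, 70.0, 102.0, -35.0]  wrist [ 0.49 -0.1   0.15] 
S 1 [-16.0, 12.0, 110.0, 70.0, 102.0, -36.0]  wrist [ 0.49 -0.1   0.14]
```

>>> jog_arm --offset '[[-12,0,14],[-12,0,14],[-12,0,14],[-12,0,14],[0,0,0],[0,0,0],[0,0,0],[0,0,0]]' --angular '[[-0.004,0.008,0.001],[0,0,0],[0,0,0],[0,0,0],[0,0,0],[0,0,0],[0,0,0],[0,0,0]]'

```text
time_s: 5.53
position: [0.4534, 0.2993, 0.0683]
eef_rot: [178.1, -79.9, 96.9]
ft_force: [-0.7, -0.4, -0.1]
gripper_width: 0.085
grasp_force: 0.0
```

Run:
```python
import rec
from go import *
go((.4475,.371,.07),95,10)
```

```text
5.53 [-11.0, 11.6, 112.0, 72.7, 97.3, -36.5] [0.4534 0.2993 0.0683] [178.1 -79.9  96.9] [-0.7 -0.4 -0.1] w 0.085 g 0.0
turn [0.001 0.002 0.006] rows>= 0.1 | shift mm [14.2  0.3 81.5] rows>= 2.0 p1 [0.447 0.382 0.068]
T 0.25 [-11.0, 12.0, 112.0, 73.0, 97.0, -36.0]  wrist [ 0.48 -0.06  0.13] 
T 0.5 [-11.0, 12.0, 112.0, 73.0, 97.0, -36.0]  wrist [ 0.48 -0.06  0.13] 
T 0.75 [-11.0, 12.0, 112.0, 73.0, 97.0, -36.0]  wrist [ 0.48 -0.06  0.13] 
T 1 [-11.0, 12.0, 112.0, 73.0, 97.0, -36.0]  wrist [ 0.48 -0.06  0.13] 
S 0.25 [-9.0, 11.0, 112.0, 74.0, 96.0, -36.0]  wrist [ 0.48 -0.04  0.13] 
S 0.5 [-6.0, 11.0, 113.0, 75.0, 94.0, -35.0]  wrist [ 0.48 -0.02  0.13] 
S 0.75 [-4.0, 11.0, 113.0, 77.0, 92.0, -35.0]  wrist [0.48 0.   0.13] 
S 1 [-1.0, 10.0, 113.0, 78.0, 90.0, -34.0]  wrist [0.48 0.02 0.13]
```

>>> jog_arm --offset '[[2,0,14],[2,0,14],[2,0,14],[2,0,14],[2,0,14],[4,0,12],[0,0,0],[0,0,0]]' --angular '[[0,0,0],[0,0,0],[0,0,0],[0,0,0],[0,0,0],[0,0,0],[0,0,0],[0,0,0]]'

```text
time_s: 6.2
position: [0.4453, 0.3827, 0.0669]
eef_rot: [178.5, -79.9, 96.5]
ft_force: [-0.1, -0.4, -0.6]
gripper_width: 0.0852
grasp_force: 0.0
```

>>> jog_arm --offset '[[0,0,0],[0,0,0],[0,0,0],[0,0,0],[0,0,0],[0,0,0],[0,0,0],[0,0,0]]' --angular '[[0,0,0],[0,0,0],[0,0,0],[0,0,0],[0,0,0],[0,0,0],[0,0,0],[0,0,0]]' --claw 255 --squeeze 40

```text
time_s: 6.87
position: [0.446, 0.3827, 0.0668]
eef_rot: [178.6, -80.0, 96.3]
ft_force: [2.2, -2.9, 4.5]
gripper_width: 0.0492
grasp_force: 39.8
```

```bash
python3 rec.py
```

```text
6.87 [-1.2, 10.5, 113.6, 78.3, 89.4, -34.8] [0.446  0.3827 0.0668] [178.6 -80.   96.3] [ 2.2 -2.9  4.5] w 0.0492 g 39.8
```

Run:
```python
from go import *
c=viewer.get_calibration("wrist");a,d=viewer.capture("wrist");cv2.imwrite("pics/w2.png",a)
P=cloud(c,d).reshape(-1,3)
for z0 in(.1,.12,.135):
    T=P[(abs(P[:,2]-z0)<.008)&(np.hypot(P[:,0]-.447,P[:,1]-.385)<.055)];
    A=np.c_[2*T[:,:2],np.ones(len(T))];x=np.linalg.lstsq(A,(T[:,:2]**2).sum(1),rcond=None)[0];print(z0,len(T),x[:2].round(4),np.sqrt(x[2]+x[0]**2+x[1]**2).round(4),T.min(0).round(3),T.max(0).round(3))
```

```text
0.1 3004 [0.4468 0.3728] 0.0317 [0.417 0.34  0.092] [0.479 0.371 0.108]
0.12 4226 [0.4468 0.3722] 0.0313 [0.416 0.339 0.112] [0.479 0.405 0.128]
0.135 6243 [0.4467 0.3722] 0.0313 [0.414 0.339 0.127] [0.48  0.406 0.141]
```

View pics/w2.png

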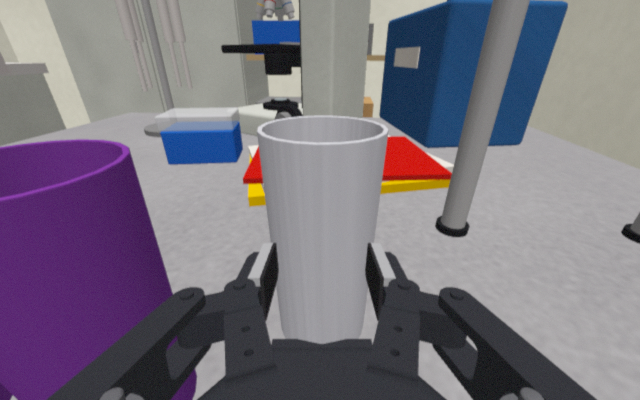

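The picture shows the beaker gripped centrally at (320,260), still upright and at the same place, with the purple cup clear on the left. Next I lift and plan the pour.

>>> jog_arm --offset '[[6,0,-1],[10,0,-2],[10,2,-2],[10,8,-2],[10,12,-2],[4,16,-1],[0,16,0],[0,8,0]]' --angular '[[0,0,0],[0,0,0],[0,0,0],[0,0,0],[0,0,0],[0,0,0],[0,0,0],[0,0,0]]' --squeeze 60

```text
time_s: 7.58
position: [0.5089, 0.3873, 0.1186]
eef_rot: [178.2, -79.9, 96.8]
ft_force: [-0.2, -0.3, -1.7]
gripper_width: 0.0475
grasp_force: 60.5
```

Run:
```python
import rec
from go import *
for az in(55,65,75):
  for roll in(90,105,118):
    R=tool(az,10,roll); zb=R.apply([np.cos(np.radians(10)),0,-np.sin(np.radians(10))]); zb=(tool(az,10,roll)*tool(az,10,0).inv()).apply([0,0,1])
    print(az,roll,"zb",zb.round(3),"tilt rad",np.arccos(zb[2]).round(3),"mouth off",(.073*zb).round(3))
print("A");go((.52,.26,.12),65,10)
```

```text
7.58 [-0.5, 13.0, 103.7, 78.5, 90.3, -27.5] [0.5089 0.3873 0.1186] [178.2 -79.9  96.8] [-0.2 -0.3 -1.7] w 0.0475 g 60.5
55 90 zb [ 0.709 -0.705  0.03 ] tilt rad 1.541 mouth off [ 0.052 -0.051  0.002]
55 105 zb [ 0.656 -0.722 -0.221] tilt rad 1.793 mouth off [ 0.048 -0.053 -0.016]
55 118 zb [ 0.568 -0.705 -0.425] tilt rad 2.01 mouth off [ 0.041 -0.051 -0.031]
65 90 zb [ 0.82  -0.571  0.03 ] tilt rad 1.541 mouth off [ 0.06  -0.042  0.002]
65 105 zb [ 0.771 -0.597 -0.221] tilt rad 1.793 mouth off [ 0.056 -0.044 -0.016]
65 118 zb [ 0.682 -0.595 -0.425] tilt rad 2.01 mouth off [ 0.05  -0.043 -0.031]
75 90 zb [ 0.907 -0.42   0.03 ] tilt rad 1.541 mouth off [ 0.066 -0.031  0.002]
75 105 zb [ 0.863 -0.454 -0.221] tilt rad 1.793 mouth off [ 0.063 -0.033 -0.016]
75 118 zb [ 0.775 -0.468 -0.425] tilt rad 2.01 mouth off [ 0.057 -0.034 -0.031]
A
turn [-0.514  0.001  0.097] rows>= 4.4 | shift mm [-17.9  63.9 -98.3] rows>= 2.9 p1 [0.525 0.27  0.118]
T 0.25 [-1.0, 7.0, 111.0, 82.0, 84.0, -27.0]  wrist [0.49 0.03 0.18] 
T 0.5 [-0.0, -0.0, 118.0, 86.0, 77.0, -27.0]  wrist [0.45 0.03 0.18] 
T 0.75 [1.0, -8.0, 125.0, 90.0, 69.0, -26.0]  wrist [0.4  0.04 0.18] 
T 1 [4.0, -15.0, 131.0, 94.0, 59.0, -25.0]  wrist [0.36 0.06 0.18] 
S 0.25 [-0.0, -15.0, 131.0, 92.0, 64.0, -25.0]  wrist [0.36 0.03 0.18] 
S 0.5 [-5.0, -15.0, 131.0, 90.0, 68.0, -25.0]  wrist [0.36 0.   0.18] 
S 0.75 [-9.0, -14.0, 130.0, 88.0, 72.0, -25.0]  wrist [ 0.37 -0.03  0.18] 
S 1 [-14.0, -12.0, 129.0, 86.0, 76.0, -26.0]  wrist [ 0.37 -0.06  0.18]
```

>>> jog_arm --offset '[[0,0,0],[0,0,0],[0,0,0],[0,0,0],[0,0,0],[0,0,0],[0,0,0],[0,0,0]]' --angular '[[-0.03,0,0.006],[-0.06,0,0.012],[-0.075,0,0.014],[-0.075,0,0.014],[-0.075,0,0.014],[-0.06,0,0.01],[-0.04,0,0.008],[-0.02,0,0.004]]'

```text
time_s: 8.25
position: [0.5055, 0.3875, 0.1166]
eef_rot: [-179.1, -79.9, 68.8]
ft_force: [-0.0, -0.7, -2.5]
gripper_width: 0.0476
grasp_force: 60.7
```

Run:
```python
import rec
from go import *
go((.525,.10,.13),70,10)
```

```text
8.25 [2.4, -10.8, 128.1, 91.2, 65.2, -25.4] [0.5055 0.3875 0.1166] [-179.1  -79.9   68.8] [-0.  -0.7 -2.5] w 0.0476 g 60.7
turn [ 0.006  0.002 -0.004] rows>= 0.1 | shift mm [ -32.6  116.7 -250.8] rows>= 6.8 p1 [0.529 0.11  0.128]
T 0.25 [2.0, -11.0, 128.0, 91.0, 65.0, -25.0]  wrist [0.38 0.05 0.18] 
T 0.5 [2.0, -11.0, 128.0, 91.0, 65.0, -26.0]  wrist [0.38 0.05 0.18] 
T 0.75 [2.0, -10.0, 128.0, 91.0, 66.0, -26.0]  wrist [0.38 0.05 0.18] 
T 1 [2.0, -10.0, 128.0, 91.0, 66.0, -26.0]  wrist [0.38 0.05 0.18] 
S 0.25 [-8.0, -10.0, 127.0, 86.0, 75.0, -26.0]  wrist [ 0.39 -0.02  0.18] 
S 0.5 [-18.0, -8.0, 125.0, 82.0, 83.0, -26.0]  wrist [ 0.39 -0.09  0.19] 
S 0.75 [-26.0, -4.0, 121.0, 78.0, 91.0, -28.0]  wrist [ 0.4  -0.16  0.19] 
S 1 [-34.0, 1.0, 115.0, 75.0, 97.0, -29.0]  wrist [ 0.41 -0.23  0.19]
```

>>> jog_arm --offset '[[-1,5,-10],[-3,10,-22],[-3,10,-22],[-3,10,-22],[-3,10,-22],[-3,10,-22],[-3,10,-22],[-3,10,-22]]' --angular '[[0,0,0],[0,0,0],[0,0,0],[0,0,0],[0,0,0],[0,0,0],[0,0,0],[0,0,0]]'

```text
time_s: 8.92
position: [0.5197, 0.2047, 0.1243]
eef_rot: [-179.5, -79.9, 69.2]
ft_force: [1.3, -0.6, -2.3]
gripper_width: 0.0477
grasp_force: 61.0
```

>>> jog_arm --offset '[[-3,10,-22],[-3,10,-22],[-3,10,-22],[-2,11,-20],[0,0,0],[0,0,0],[0,0,0],[0,0,0]]' --angular '[[0,0,0],[0,0,0],[0,0,0],[0,0,0],[0,0,0.05],[0,0,0.1],[0,0,0.12],[0,0,0.12]]'

```text
time_s: 9.58
position: [0.5283, 0.1101, 0.1283]
eef_rot: [-114.8, -65.2, 2.4]
ft_force: [-0.3, 0.2, -2.2]
gripper_width: 0.0478
grasp_force: 61.1
```

>>> jog_arm --offset '[[0,0,0],[0,0,0],[0,0,0],[0,0,0],[0,0,0],[0,0,0],[0,0,0],[0,0,0]]' --angular '[[0,0,0.12],[0,0,0.12],[0,0,0.12],[0,0,0.12],[0,0,0.12],[0,0,0.12],[0,0,0.1],[0,0,0.05]]'

```text
time_s: 10.25
position: [0.5282, 0.1104, 0.1284]
eef_rot: [-100.6, -17.1, -17.1]
ft_force: [-0.1, -0.6, -3.0]
gripper_width: 0.0476
grasp_force: 60.9
```

Run:
```python
import rec
from go import *
# upright orientation reference: az from current tool z
s=get_state();R=Ro.from_euler('xyz',s["eef_rot"],degrees=True);z=R.as_matrix()[:,2];print("az",np.degrees(np.arctan2(z[1],z[0])).round(1),"dn",np.degrees(-np.arcsin(z[2])).round(1))
zb=R.apply([np.cos(np.radians(10)),0,-np.sin(np.radians(10))]);print("tilt",np.arccos(zb[2]).round(3),"mouth",(s["position"]-R.apply([0,0,.011])+.073*zb).round(3))
go((.588,.072,.128),70,10,90,False)
```

```text
10.25 [-33.6, 0.9, 115.7, 74.9, 97.1, 43.8] [0.5282 0.1104 0.1284] [-100.6  -17.1  -17.1] [-0.1 -0.6 -3. ] w 0.0476 g 60.9
az 69.7 dn 10.1
tilt 1.244 mouth [0.586 0.068 0.154]
turn [ 0.003 -0.005  0.303] rows>= 2.5 | shift mm [65.3 23.6 -4. ] rows>= 1.7 p1 [0.592 0.082 0.126]
S 0.25 [-33.0, 4.0, 113.0, 75.0, 97.0, 44.0]  wrist [ 0.42 -0.23  0.19] 
S 0.5 [-33.0, 6.0, 110.0, 75.0, 97.0, 44.0]  wrist [ 0.44 -0.24  0.19] 
S 0.75 [-33.0, 9.0, 108.0, 75.0, 96.0, 44.0]  wrist [ 0.45 -0.25  0.19] 
S 1 [-32.0, 11.0, 105.0, 76.0, 96.0, 45.0]  wrist [ 0.47 -0.26  0.19] 
T 0.25 [-32.0, 11.0, 105.0, 76.0, 96.0, 49.0]  wrist [ 0.47 -0.26  0.19] 
T 0.5 [-32.0, 11.0, 105.0, 76.0, 96.0, 53.0]  wrist [ 0.47 -0.26  0.19] 
T 0.75 [-32.0, 11.0, 105.0, 76.0, 96.0, 58.0]  wrist [ 0.47 -0.26  0.19] 
T 1 [-32.0, 11.0, 105.0, 76.0, 96.0, 62.0]  wrist [ 0.47 -0.26  0.19]
```

>>> jog_arm --offset '[[8,3,0],[14,5,-1],[16,6,-1],[16,6,-1],[11,4,-1],[0,0,0],[0,0,0],[0,0,0]]' --angular '[[0,0,0],[0,0,0],[0,0,0],[0,0,0],[0,0,0],[0,0,0.1],[0,0,0.1],[0,0,0.1]]'

```text
time_s: 10.92
position: [0.5922, 0.0819, 0.1257]
eef_rot: [-100.1, -0.3, -20.3]
ft_force: [0.4, 0.5, -1.9]
gripper_width: 0.0476
grasp_force: 60.9
```

>>> jog_arm --offset '[[0,0,0],[0,0,0],[0,0,0],[0,0,0],[0,0,0],[0,0,0],[0,0,0],[0,0,0]]' --angular '[[0,0,0.08],[0,0,0.03],[0,0,0.02],[0,0,0],[0,0,0.02],[0,0,0.02],[0,0,0.02],[0,0,0.02]]'

```text
time_s: 11.58
position: [0.5914, 0.0824, 0.1258]
eef_rot: [-100.3, 11.4, -22.4]
ft_force: [-0.1, 0.6, -1.8]
gripper_width: 0.0475
grasp_force: 60.9
```

```bash
cat > tilt.py <<'E'
import rec
from go import *
s=get_state();R=Ro.from_euler('xyz',s["eef_rot"],degrees=True)
zb=R.apply([np.cos(np.radians(10)),0,-np.sin(np.radians(10))]);print("tilt",np.arccos(zb[2]).round(3),"zb",zb.round(2),"mouth",(s["position"]-R.apply([0,0,.011])+.073*zb).round(3))
E
python3 tilt.py
```

```text
11.58 [-32.3, 11.1, 105.0, 75.6, 96.1, 73.6] [0.5914 0.0824 0.1258] [-100.3   11.4  -22.4] [-0.1  0.6 -1.8] w 0.0475 g 60.9
tilt 1.736 zb [ 0.83 -0.53 -0.16] mouth [0.648 0.034 0.116]
```

>>> jog_arm --offset '[[0,0,0],[0,0,0],[0,0,0],[0,0,0],[0,0,0],[0,0,0],[0,0,0],[0,0,0]]' --angular '[[0,0,0.02],[0,0,0.02],[0,0,0.02],[0,0,0.02],[0,0,0.02],[0,0,0.02],[0,0,0.02],[0,0,0.02]]'

```text
time_s: 12.25
position: [0.5913, 0.0824, 0.1258]
eef_rot: [-100.8, 20.5, -24.1]
ft_force: [0.3, 0.5, -1.3]
gripper_width: 0.0477
grasp_force: 60.9
```

>>> jog_arm --offset '[[0,0,0],[0,0,0],[0,0,0],[0,0,0],[0,0,0],[0,0,0],[0,0,0],[0,0,0]]' --angular '[[0,0,0.03],[0,0,0.03],[0,0,0.03],[0,0,0.02],[0,0,0],[0,0,0],[0,0,0],[0,0,0]]'

```text
time_s: 12.92
position: [0.5913, 0.0824, 0.1258]
eef_rot: [-101.3, 26.5, -25.4]
ft_force: [-0.4, -0.4, -2.6]
gripper_width: 0.0479
grasp_force: 60.9
```

Run:
```python
import tilt
from h import *
a,_=viewer.capture("side");b,_=viewer.capture("scene")
cv2.imwrite("pics/p1.png",np.hstack([cv2.resize(a[140:270,300:460],None,fx=2.5,fy=2.5,interpolation=2),cv2.resize(b[170:300,190:350],None,fx=2.5,fy=2.5,interpolation=2)]))
```

```text
12.92 [-32.3, 11.1, 105.0, 75.6, 96.1, 89.0] [0.5913 0.0824 0.1258] [-101.3   26.5  -25.4] [-0.4 -0.4 -2.6] w 0.0479 g 60.9
tilt 1.992 zb [ 0.74 -0.54 -0.41] mouth [0.641 0.033 0.098]
```

View pics/p1.png

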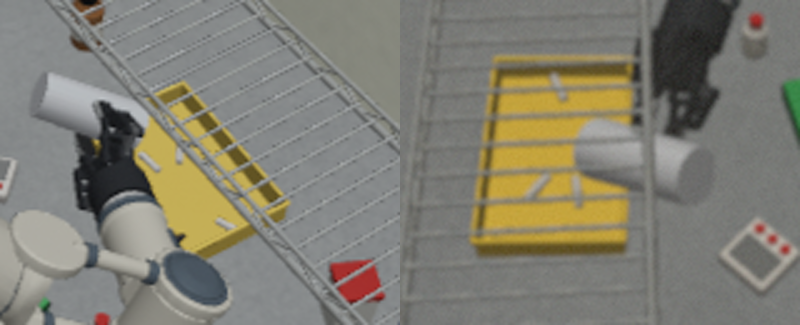

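All three bars lie in the yellow tray, at right-half crop pixels (558,87), (538,186) and (577,190). Next I retract and stand the beaker upright.

Run:
```python
from go import *
go((.50,.07,.14),70,10,118.3,False)
go((.50,.07,.14),70,10,0,False)
```

```text
turn [-0.001 -0.006  0.022] rows>= 0.2 | shift mm [-75.4  31.2 -34.2] rows>= 2.2 p1 [0.504 0.08  0.138]
S 0.25 [-34.0, 8.0, 108.0, 75.0, 97.0, 89.0]  wrist [ 0.44 -0.26  0.19] 
S 0.5 [-35.0, 5.0, 111.0, 74.0, 99.0, 88.0]  wrist [ 0.42 -0.26  0.2 ] 
S 0.75 [-37.0, 2.0, 114.0, 74.0, 100.0, 88.0]  wrist [ 0.4  -0.26  0.2 ] 
S 1 [-38.0, -1.0, 116.0, 73.0, 102.0, 88.0]  wrist [ 0.38 -0.26  0.2 ] 
T 0.25 [-38.0, -1.0, 116.0, 73.0, 102.0, 88.0]  wrist [ 0.38 -0.26  0.2 ] 
T 0.5 [-38.0, -1.0, 116.0, 73.0, 102.0, 89.0]  wrist [ 0.38 -0.26  0.2 ] 
T 0.75 [-38.0, -1.0, 116.0, 73.0, 102.0, 89.0]  wrist [ 0.38 -0.26  0.2 ] 
T 1 [-38.0, -1.0, 116.0, 73.0, 102.0, 89.0]  wrist [ 0.38 -0.26  0.2 ] 
turn [ 0.005 -0.005 -2.043] rows>= 17.0 | shift mm [-75.4  31.2 -34.2] rows>= 2.2 p1 [0.504 0.08  0.138]
S 0.25 [-34.0, 8.0, 108.0, 75.0, 97.0, 89.0]  wrist [ 0.44 -0.26  0.19] 
S 0.5 [-35.0, 5.0, 111.0, 74.0, 99.0, 88.0]  wrist [ 0.42 -0.26  0.2 ] 
S 0.75 [-37.0, 2.0, 114.0, 74.0, 100.0, 88.0]  wrist [ 0.4  -0.26  0.2 ] 
S 1 [-38.0, -1.0, 116.0, 73.0, 102.0, 88.0]  wrist [ 0.38 -0.26  0.2 ] 
T 0.25 [-38.0, -1.0, 116.0, 73.0, 102.0, 59.0]  wrist [ 0.38 -0.26  0.2 ] 
T 0.5 [-38.0, -1.0, 116.0, 73.0, 102.0, 30.0]  wrist [ 0.38 -0.26  0.2 ] 
T 0.75 [-38.0, -1.0, 116.0, 73.0, 102.0, 0.0]  wrist [ 0.38 -0.26  0.2 ] 
T 1 [-38.0, -1.0, 116.0, 73.0, 102.0, -29.0]  wrist [ 0.38 -0.26  0.2 ]
```

>>> jog_arm --offset '[[-8,3,-3],[-16,7,-7],[-18,8,-9],[-18,8,-9],[-15,5,-6],[0,0,0],[0,0,0],[0,0,0]]' --angular '[[0,0,0],[0,0,0],[0,0,0],[0,0,0],[0,0,0],[0,0,-0.06],[0,0,-0.12],[0,0,-0.12]]'

```text
time_s: 13.68
position: [0.5035, 0.0802, 0.1383]
eef_rot: [-100.2, 9.3, -22.0]
ft_force: [0.2, 0.6, -1.4]
gripper_width: 0.0473
grasp_force: 60.9
```

>>> jog_arm --offset '[[0,0,0],[0,0,0],[0,0,0],[0,0,0],[0,0,0],[0,0,0],[0,0,0],[0,0,0]]' --angular '[[0,0,-0.12],[0,0,-0.12],[0,0,-0.12],[0,0,-0.12],[0,0,-0.12],[0,0,-0.12],[0,0,-0.12],[0,0,-0.12]]'

```text
time_s: 14.35
position: [0.5037, 0.0803, 0.1381]
eef_rot: [-104.3, -44.7, -10.2]
ft_force: [-0.3, 0.5, -2.0]
gripper_width: 0.0479
grasp_force: 61.0
```

>>> jog_arm --offset '[[0,0,0],[0,0,0],[0,0,0],[0,0,0],[0,0,0],[0,0,0],[0,0,0],[0,0,0]]' --angular '[[0,0,-0.12],[0,0,-0.12],[0,0,-0.12],[0,0,-0.12],[0,0,-0.12],[0,0,-0.12],[0,0,-0.06],[0,0,0]]'

```text
time_s: 15.02
position: [0.5037, 0.0803, 0.1381]
eef_rot: [179.9, -79.9, 69.8]
ft_force: [-0.2, 0.2, -0.9]
gripper_width: 0.0477
grasp_force: 61.1
```

Run:
```python
import tilt
from go import *
print("up");go((.47,.07,.19),70,10)
print("turn20");go((.47,.07,.15),20,10)
print("pad20");go((.461,-.402,.15),20,10)
```

```text
15.02 [-38.4, -0.9, 116.4, 72.8, 101.6, -28.8] [0.5037 0.0803 0.1381] [179.9 -79.9  69.8] [-0.2  0.2 -0.9] w 0.0477 g 61.1
tilt 0.002 zb [0. 0. 1.] mouth [0.5   0.07  0.213]
up
turn [ 0.005  0.002 -0.001] rows>= 0.0 | shift mm [ 47.4 -28.2 -18.9] rows>= 1.4 p1 [0.474 0.08  0.188]
T 0.25 [-38.0, -1.0, 116.0, 73.0, 102.0, -29.0]  wrist [ 0.38 -0.26  0.2 ] 
T 0.5 [-38.0, -1.0, 116.0, 73.0, 102.0, -29.0]  wrist [ 0.38 -0.26  0.2 ] 
T 0.75 [-38.0, -1.0, 116.0, 73.0, 102.0, -29.0]  wrist [ 0.38 -0.26  0.2 ] 
T 1 [-38.0, -1.0, 116.0, 73.0, 102.0, -29.0]  wrist [ 0.38 -0.26  0.2 ] 
S 0.25 [-39.0, -3.0, 117.0, 73.0, 103.0, -28.0]  wrist [ 0.37 -0.26  0.21] 
S 0.5 [-40.0, -5.0, 118.0, 73.0, 104.0, -26.0]  wrist [ 0.37 -0.26  0.23] 
S 0.75 [-40.0, -7.0, 118.0, 73.0, 105.0, -25.0]  wrist [ 0.36 -0.26  0.24] 
S 1 [-41.0, -10.0, 119.0, 73.0, 106.0, -23.0]  wrist [ 0.35 -0.26  0.25] 
turn20
turn [-0.854  0.002  0.152] rows>= 7.2 | shift mm [  5.6  -1.9 -25.7] rows>= 0.6 p1 [0.48  0.074 0.148]
T 0.25 [-41.0, -14.0, 128.0, 77.0, 93.0, -25.0]  wrist [ 0.31 -0.22  0.2 ] 
T 0.5 [-41.0, -32.0, 141.0, 82.
[... 611 characters left out ...]
mm [ -23.9  438.6 -193. ] rows>= 11.7 p1 [ 0.471 -0.398  0.148]
T 0.25 [-41.0, -14.0, 128.0, 77.0, 93.0, -25.0]  wrist [ 0.31 -0.22  0.2 ] 
T 0.5 [-41.0, -32.0, 141.0, 82.0, 83.0, -18.0]  wrist [ 0.25 -0.17  0.2 ] elbow-lim
T 0.75 [-40.0, -36.0, 141.0, 80.0, 78.0, -11.0] !! wrist [ 0.25 -0.16  0.22] elbow-lim
T 1 [-35.0, -47.0, 141.0, 71.0, 69.0, 6.0] !! wrist [ 0.25 -0.13  0.27] elbow-lim
S 0.25 [-56.0, -37.0, 141.0, 79.0, 82.0, -11.0] !! wrist [ 0.19 -0.22  0.22] elbow-lim
S 0.5 [-68.0, -28.0, 138.0, 81.0, 85.0, -19.0]  wrist [ 0.15 -0.28  0.21] 
S 0.75 [-75.0, -7.0, 121.0, 79.0, 91.0, -25.0]  wrist [ 0.14 -0.4   0.21] 
S 1 [-79.0, 10.0, 104.0, 77.0, 94.0, -25.0]  wrist [ 0.13 -0.52  0.21]
```

Run:
```python
from go import *
import go as G
print("1");go((.48,-.15,.175),70,10,0,False)
R=tool(70,10);p=np.array((.48,-.15,.175))+R.apply([0,0,.011]);q,e=ik(p,R,get_state()["q"])
G.get_state=lambda:{"position":p,"eef_rot":R.as_euler('xyz',degrees=True),"q":q}
for az in (25,40):
    print(2,az);go((.461,-.402,.175),az,10)
```

```text
1
turn [ 0.005  0.002 -0.001] rows>= 0.0 | shift mm [  -3.    57.6 -216.2] rows>= 5.5 p1 [ 0.484 -0.14   0.173]
S 0.25 [-44.0, 3.0, 112.0, 70.0, 107.0, -29.0]  wrist [ 0.37 -0.31  0.21] 
S 0.5 [-49.0, 7.0, 106.0, 68.0, 111.0, -30.0]  wrist [ 0.37 -0.37  0.22] 
S 0.75 [-53.0, 11.0, 100.0, 67.0, 115.0, -30.0]  wrist [ 0.36 -0.42  0.23] 
S 1 [-56.0, 16.0, 94.0, 66.0, 119.0, -29.0]  wrist [ 0.36 -0.48  0.24] 
T 0.25 [-56.0, 16.0, 94.0, 66.0, 119.0, -29.0]  wrist [ 0.36 -0.48  0.24] 
T 0.5 [-56.0, 16.0, 93.0, 66.0, 119.0, -29.0]  wrist [ 0.36 -0.48  0.24] 
T 0.75 [-56.0, 16.0, 93.0, 66.0, 119.0, -29.0]  wrist [ 0.36 -0.48  0.24] 
T 1 [-56.0, 16.0, 93.0, 66.0, 119.0, -29.0]  wrist [ 0.36 -0.48  0.24] 
2 25
turn [-0.773  0.     0.136] rows>= 6.5 | shift mm [ -20.9  228.  -118.7] rows>= 6.3 p1 [ 0.471 -0.397  0.173]
T 0.25 [-60.0, 8.0, 103.0, 69.0, 112.0, -28.0]  wrist [ 0.3  -0.45  0.24] 
T 0.5 [-63.0, -2.0, 114.0, 73.0, 105.0, -26.0]  wrist [ 0.24 -0.41  0.24] 
T 0.75 [-66.0, -14.0, 124.0, 76.0, 98.0, -22.0]  wrist [ 0.19 -0.35  0.24] 
T 1 [-68.0, -29.0, 135.0, 80.0, 90.0, -16.0]  wrist [ 
[... 324 characters left out ...]
[-0.516 -0.     0.091] rows>= 4.4 | shift mm [ -30.4  186.2 -172.4] rows>= 6.2 p1 [ 0.469 -0.395  0.173]
T 0.25 [-59.0, 11.0, 100.0, 68.0, 115.0, -28.0]  wrist [ 0.32 -0.46  0.24] 
T 0.5 [-61.0, 4.0, 107.0, 70.0, 110.0, -27.0]  wrist [ 0.28 -0.43  0.24] 
T 0.75 [-63.0, -2.0, 114.0, 73.0, 105.0, -26.0]  wrist [ 0.24 -0.41  0.24] 
T 1 [-65.0, -10.0, 121.0, 75.0, 101.0, -23.0]  wrist [ 0.21 -0.37  0.24] 
S 0.25 [-69.0, -1.0, 112.0, 73.0, 104.0, -25.0]  wrist [ 0.2  -0.43  0.24] 
S 0.5 [-72.0, 8.0, 103.0, 72.0, 106.0, -25.0]  wrist [ 0.2  -0.5   0.24] 
S 0.75 [-74.0, 16.0, 94.0, 72.0, 109.0, -25.0]  wrist [ 0.2  -0.56  0.24] 
S 1 [-76.0, 24.0, 84.0, 72.0, 111.0, -23.0]  wrist [ 0.19 -0.63  0.24]
```

>>> jog_arm --offset '[[0,4,-13],[0,7,-27],[0,8,-30],[0,8,-31],[-1,8,-31],[-1,8,-31],[-1,8,-30],[0,6,-23]]' --angular '[[0,0,0],[0,0,0],[0,0,0],[0,0,0],[0,0,0],[0,0,0],[0,0,0],[0,0,0]]'

```text
time_s: 15.68
position: [0.483, -0.1426, 0.1733]
eef_rot: [-178.8, -79.9, 68.4]
ft_force: [1.1, -0.2, -1.6]
gripper_width: 0.0476
grasp_force: 61.2
```

>>> jog_arm --offset '[[0,0,0],[0,0,0],[0,0,0],[0,0,0],[0,0,0],[0,0,0],[0,0,0],[0,0,0]]' --angular '[[-0.04,0,0.007],[-0.1,0,0.018],[-0.11,0,0.019],[-0.11,0,0.019],[-0.11,0,0.019],[-0.11,0,0.019],[-0.07,0,0.013],[-0.04,0,0.007]]'

```text
time_s: 16.35
position: [0.4826, -0.1394, 0.1723]
eef_rot: [-179.3, -79.9, 28.5]
ft_force: [-0.3, 0.4, -1.0]
gripper_width: 0.0477
grasp_force: 61.2
```

Run:
```python
import tilt
from go import *
from h import *
go((.461,-.402,.13),30,10)
b,_=viewer.capture("scene");d=_
c=viewer.get_calibration("scene")
hsv=cv2.cvtColor(b,cv2.COLOR_BGR2HSV);m=cv2.inRange(hsv,(105,150,60),(125,255,255));k=max([k for k in cv2.findContours(m,0,2)[0] if cv2.boundingRect(k)[1]<200],key=cv2.contourArea)
r=cv2.minAreaRect(np.array([plane(c,*p[0],.0035)[:2] for p in k],np.float32));print("pad",r)
```

```text
16.35 [-67.3, -23.1, 130.9, 78.3, 93.1, -18.6] [ 0.4826 -0.1394  0.1723] [-179.3  -79.9   28.5] [-0.3  0.4 -1. ] w 0.0477 g 61.2
tilt 0.003 zb [ 0. -0.  1.] mouth [ 0.473 -0.145  0.247]
turn [ 0.012  0.002 -0.004] rows>= 0.1 | shift mm [ -67.8  216.7 -129.4] rows>= 6.4 p1 [ 0.47  -0.397  0.128]
T 0.25 [-67.0, -23.0, 131.0, 78.0, 93.0, -19.0]  wrist [ 0.17 -0.32  0.24] 
T 0.5 [-67.0, -23.0, 131.0, 78.0, 93.0, -19.0]  wrist [ 0.17 -0.32  0.24] 
T 0.75 [-67.0, -22.0, 130.0, 78.0, 93.0, -19.0]  wrist [ 0.17 -0.32  0.24] 
T 1 [-67.0, -22.0, 130.0, 78.0, 94.0, -19.0]  wrist [ 0.17 -0.32  0.24] 
S 0.25 [-71.0, -10.0, 122.0, 77.0, 96.0, -24.0]  wrist [ 0.17 -0.38  0.22] 
S 0.5 [-74.0, 1.0, 113.0, 75.0, 98.0, -26.0]  wrist [ 0.16 -0.45  0.21] 
S 0.75 [-76.0, 11.0, 104.0, 74.0, 100.0, -27.0]  wrist [ 0.16 -0.51  0.2 ] 
S 1 [-78.0, 20.0, 94.0, 73.0, 102.0, -27.0]  wrist [ 0.16 -0.58  0.19] 
pad ((0.4672808051109314, -0.4017501473426819), (0.13776515424251556, 0.12887981534004211), 79.53427124023438)
```

>>> jog_arm --offset '[[-3,15,-8],[-8,29,-17],[-9,30,-18],[-10,30,-18],[-10,30,-18],[-10,30,-18],[-10,30,-18],[-8,23,-14]]' --angular '[[0,0,0],[0,0,0],[0,0,0],[0,0,0],[0,0,0],[0,0,0],[0,0,0],[0,0,0]]'

```text
time_s: 17.07
position: [0.4689, -0.4001, 0.1277]
eef_rot: [-179.6, -79.9, 29.1]
ft_force: [-0.5, 0.3, -1.5]
gripper_width: 0.0476
grasp_force: 61.4
```

Run:
```python
import tilt
from go import *
from h import *
c=viewer.get_calibration("wrist");a,d=viewer.capture("wrist");P=cloud(c,d).reshape(-1,3)
s=get_state();R=Ro.from_euler('xyz',s["eef_rot"],degrees=True);g=s["position"]-R.apply([0,0,.011])
for dz in(.03,.045,.06):
    T=P[(abs(P[:,2]-g[2]-dz)<.006)&(np.hypot(P[:,0]-g[0],P[:,1]-g[1])<.05)];A=np.c_[2*T[:,:2],np.ones(len(T))];x=np.linalg.lstsq(A,(T[:,:2]**2).sum(1),rcond=None)[0];print(dz,len(T),x[:2].round(4),np.sqrt(x[2]+x[0]**2+x[1]**2).round(4))
T=P[np.hypot(P[:,0]-g[0],P[:,1]-g[1])<.036];print("grip",g.round(4),"rim top",np.percentile(T[:,2],[95,99,99.8]).round(4))
b,ds=viewer.capture("side");cv2.imwrite("pics/s2.png",cv2.resize(b[220:400,260:500],None,fx=2.5,fy=2.5))
go((.461,-.402,.082),30,10)
```

```text
17.07 [-78.2, 19.8, 94.2, 73.3, 101.6, -27.2] [ 0.4689 -0.4001  0.1277] [-179.6  -79.9   29.1] [-0.5  0.3 -1.5] w 0.0476 g 61.4
tilt 0.003 zb [0. 0. 1.] mouth [ 0.46  -0.405  0.203]
0.03 2182 [ 0.4612 -0.4048] 0.0317
0.045 2587 [ 0.4615 -0.4047] 0.032
0.06 4289 [ 0.4609 -0.4051] 0.0313
grip [ 0.4592 -0.4092  0.128 ] rim top [0.1987 0.2007 0.2011]
turn [ 0.011  0.002 -0.005] rows>= 0.1 | shift mm [-45.2  -3.1  11.7] rows>= 1.1 p1 [ 0.47  -0.397  0.08 ]
T 0.25 [-78.0, 20.0, 94.0, 73.0, 102.0, -27.0]  wrist [ 0.16 -0.58  0.19] 
T 0.5 [-78.0, 20.0, 94.0, 73.0, 102.0, -27.0]  wrist [ 0.16 -0.58  0.19] 
T 0.75 [-78.0, 20.0, 94.0, 73.0, 102.0, -27.0]  wrist [ 0.16 -0.58  0.19] 
T 1 [-78.0, 20.0, 94.0, 73.0, 102.0, -27.0]  wrist [ 0.16 -0.58  0.19] 
S 0.25 [-78.0, 21.0, 94.0, 73.0, 102.0, -29.0]  wrist [ 0.16 -0.58  0.18] 
S 0.5 [-78.0, 22.0, 94.0, 73.0, 101.0, -30.0]  wrist [ 0.16 -0.58  0.17] 
S 0.75 [-78.0, 23.0, 94.0, 73.0, 101.0, -31.0]  wrist [ 0.16 -0.58  0.16] 
S 1 [-78.0, 24.0, 94.0, 72.0, 100.0, -32.0]  wrist [ 0.16 -0.58  0.14]
```

View pics/s2.png

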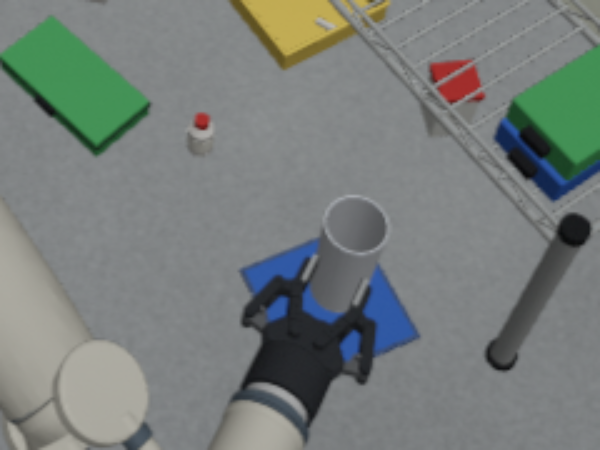

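The picture shows the empty beaker upright above the blue pad, rim at (355,225), with its foot still about 57 mm above the pad and the axis over the pad's centre. I descend straight, then feel for contact.

>>> jog_arm --offset '[[-7,0,1],[-8,0,2],[-8,0,1],[-8,0,1],[-7,0,1],[-6,0,1],[-4,0,1],[-2,0,0]]' --angular '[[0,0,0],[0,0,0],[0,0,0],[0,0,0],[0,0,0],[0,0,0],[0,0,0],[0,0,0]]'

```text
time_s: 17.83
position: [0.4689, -0.3969, 0.0774]
eef_rot: [-179.8, -79.9, 29.4]
ft_force: [0.5, 0.0, -1.4]
gripper_width: 0.0475
grasp_force: 61.4
```

>>> jog_arm --offset '[[-1,0,0],[-1,0,0],[-1,0,0],[-1,0,1],[0,0,0],[0,0,0],[0,0,0],[0,0,0]]' --angular '[[0,0,0],[0,0,0],[0,0,0],[0,0,0],[0,0,0],[0,0,0],[0,0,0],[0,0,0]]'

```text
time_s: 18.5
position: [0.4691, -0.3973, 0.0741]
eef_rot: [179.8, -79.9, 29.7]
ft_force: [0.0, 0.6, -2.3]
gripper_width: 0.0475
grasp_force: 61.4
```

>>> jog_arm --offset '[[-0.5,0,0],[-0.5,0,0],[-0.5,0,0],[-0.5,0,0],[0,0,0],[0,0,0],[0,0,0],[0,0,0]]' --angular '[[0,0,0],[0,0,0],[0,0,0],[0,0,0],[0,0,0],[0,0,0],[0,0,0],[0,0,0]]'

```text
time_s: 19.17
position: [0.4688, -0.3974, 0.072]
eef_rot: [179.9, -79.9, 29.7]
ft_force: [-0.3, 0.3, -0.8]
gripper_width: 0.0475
grasp_force: 61.4
```

>>> jog_arm --offset '[[-0.5,0,0],[-0.5,0,0],[0,0,0],[0,0,0],[0,0,0],[0,0,0],[0,0,0],[0,0,0]]' --angular '[[0,0,0],[0,0,0],[0,0,0],[0,0,0],[0,0,0],[0,0,0],[0,0,0],[0,0,0]]'

```text
time_s: 19.83
position: [0.4686, -0.3975, 0.0711]
eef_rot: [179.9, -79.9, 29.6]
ft_force: [0.8, 0.9, -2.4]
gripper_width: 0.0474
grasp_force: 61.4
```

>>> jog_arm --offset '[[-0.5,0,0],[-0.3,0,0],[0,0,0],[0,0,0],[0,0,0],[0,0,0],[0,0,0],[0,0,0]]' --angular '[[0,0,0],[0,0,0],[0,0,0],[0,0,0],[0,0,0],[0,0,0],[0,0,0],[0,0,0]]'

```text
time_s: 20.5
position: [0.4685, -0.3976, 0.0703]
eef_rot: [179.8, -79.9, 29.7]
ft_force: [-0.9, -0.1, 0.1]
gripper_width: 0.0474
grasp_force: 61.7
```

>>> jog_arm --offset '[[-0.4,0,0],[-0.4,0,0],[0,0,0],[0,0,0],[0,0,0],[0,0,0],[0,0,0],[0,0,0]]' --angular '[[0,0,0],[0,0,0],[0,0,0],[0,0,0],[0,0,0],[0,0,0],[0,0,0],[0,0,0]]'

```text
time_s: 21.17
position: [0.4684, -0.3978, 0.0701]
eef_rot: [179.6, -79.9, 29.9]
ft_force: [-4.0, -0.5, 5.6]
gripper_width: 0.0479
grasp_force: 63.2
```

Contact: the force rose to 5.6 N. I release, then back out along the tool axis.

>>> jog_arm --offset '[[0,0,0],[0,0,0],[0,0,0],[0,0,0],[0,0,0],[0,0,0],[0,0,0],[0,0,0]]' --angular '[[0,0,0],[0,0,0],[0,0,0],[0,0,0],[0,0,0],[0,0,0],[0,0,0],[0,0,0]]' --claw 0

```text
time_s: 21.83
position: [0.4684, -0.3976, 0.0694]
eef_rot: [179.9, -79.9, 29.6]
ft_force: [-1.1, 0.1, -0.1]
gripper_width: 0.0854
grasp_force: 0.0
```

>>> jog_arm --offset '[[0,0,-4],[0,0,-8],[0,0,-12],[0,0,-16],[0,0,-20],[0,0,-20],[0,0,-20],[0,0,-10]]' --angular '[[0,0,0],[0,0,0],[0,0,0],[0,0,0],[0,0,0],[0,0,0],[0,0,0],[0,0,0]]'

```text
time_s: 22.5
position: [0.3714, -0.4533, 0.0897]
eef_rot: [179.4, -79.8, 30.0]
ft_force: [0.1, -0.9, 0.6]
gripper_width: 0.0854
grasp_force: 0.0
```

Run:
```python
import rec
from h import *
c=viewer.get_calibration("wrist");a,d=viewer.capture("wrist");P=cloud(c,d).reshape(-1,3)
for z0 in(.03,.07,.1,.13):
    T=P[(abs(P[:,2]-z0)<.008)&(np.hypot(P[:,0]-.461,P[:,1]+.405)<.05)];A=np.c_[2*T[:,:2],np.ones(len(T))];x=np.linalg.lstsq(A,(T[:,:2]**2).sum(1),rcond=None)[0];print(z0,len(T),x[:2].round(4),np.sqrt(x[2]+x[0]**2+x[1]**2).round(4))
b,_=viewer.capture("side");e,_=viewer.capture("scene")
cv2.imwrite("pics/f.png",np.hstack([cv2.resize(b[140:400,240:500],(400,400)),cv2.resize(e[90:350,170:430],(400,400))]))
```

```text
22.5 [-87.8, 27.6, 88.5, 67.8, 109.0, -32.5] [ 0.3714 -0.4533  0.0897] [179.4 -79.8  30. ] [ 0.1 -0.9  0.6] w 0.0854 g 0.0
0.03 695 [ 0.4587 -0.4028] 0.0303
0.07 893 [ 0.4586 -0.4029] 0.031
0.1 1085 [ 0.4585 -0.4029] 0.0316
0.13 1811 [ 0.4576 -0.4034] 0.0313
```

View pics/f.png

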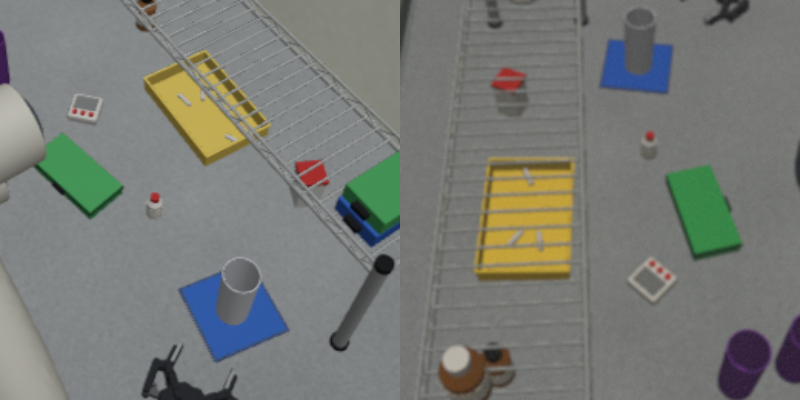

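The beaker stands upright on the pad, at (237,290) in the left half and (638,45) in the right. All three bars are in the tray, and everything else is where it was.

```bash
python3 -c "
from station import bot
print(bot.job_done())"
```

```text
the job is handed in; nothing more can be done
None
```

The three stir bars are in the yellow tray, the empty beaker is let go upright near the middle of the blue pad, the last pictures show nothing else moved, and I handed the job in at about 22.5 s; no verdict came back.

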